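Lay out the primed plaques for painting

ROBOT

A 6-joint arm with a two-finger parallel gripper is mounted at the origin on the work surface. World frame = base frame: x ahead of the robot, y to its left, z up, the work surface at z = 0. Lengths are in m, angles in degrees, forces in N, time in s.
With the tool pointing down it reaches from about 0.35 to 0.875 m from the base axis. Payload 4.2 kg.
Tool frame: the origin (TCP) lies at the centre of the arm's flange, where the gripper is bolted on; the fingertips stand 182 mm ahead of it and the grasp point (between the pads) lies 164 mm ahead of it (r.nose_length is the distance from the TCP to the fingertips, in m); z points along the fingers, y is the line along which they close (so a half turn about z gives the same grasp; the last joint's range is limited). The gripper opens to 87 mm and grips with 3 to 60 N. Pads are 19 mm wide; open, the fingers measure 117 mm over their backs; the gripper's body (75 mm by 190 mm) begins 51 mm behind the grasp point.
Start: joints at [-55.543, 22.042, 0.453, 0, -68.411, -14.817], TCP at [0.21, -0.589, 0.405] pointing down, gripper open.
Joint ranges: [-179.83, 179.83], [-69.29, 118.12], [-61.27, 80.66], [-181.25, 117.63], [-171.15, -9.14], [-177.46, 177.46]. Speed limits (degrees/s): [159.86, 159.86, 180, 180, 180, 180].

INTERFACE

Orientations are given as a 3x3 rotation matrix whose columns are the frame's x, y, z axes.
In Python, from station import r, vision gives the robot as it stands. The module is installed in compiled form; this text tells all that it offers.
- The arm moves only by the shell command python3 -m creep 'ROWS'. ROWS is JSON, a list of rows, each a list of 7 numbers: the opening, from -1 (shut) to 1 (fully open), then the shift along the tool's x, y, z in mm, then the turn, a rotation vector about the tool's x, y, z in degrees. A call has 1 to 8 rows; each row is the pose to reach, as a shift and turn from the pose commanded when the call began, along the tool's axes at that moment; what a row does not reach only later rows make up. A row lasts 1/12 s, in which the tool goes at most 41.7 mm and 7.16 degrees, less where a joint would pass 70% of its speed; a pose out of reach is approached as far as the arm can. A call with a gripper value outside its range is refused whole. The fingers move at their own pace and stop on an object; the grip force is fixed at half the most. Time passes only in rows, so rows that repeat a pose let the fingers close. It gives the time, the measured TCP pose, the force, the opening and the grip force at its end, in the units of the state.
- r.sense(): the state, without advancing time (a new reading comes with each control period).
- vision.capture(name): name is "side" or "top" or "wrist"; returns (picture, depth): 420x560x3 uint8, red, green, blue; 420x560 float32, m along the optical axis (not along the pixel's ray), 0 where there is no reading.
- vision.camera_model(name): a dict with "vertical_fov" (degrees; the focal length in pixels is half the picture's height over the tangent of half this angle, whatever the lens; pixels are square), "cx", "cy" (the principal point, pixels), "distortion" ([k1, k2, p1, p2, k3] as OpenCV has them; the pictures are not rectified), "extrinsics" (4x4, takes a point from camera to world coordinates); the wrist camera has in their place "mount" (4x4, takes a point from camera to tool coordinates, whose origin is the TCP and whose axes are the flange's). Camera axes: x right, y down, z forward; pixel columns grow to the right and rows downward; lengths in m; the calibration is good to about 2 mm. A picture is of the moment at which its call begins: read the wrist's pose just before it. camera_model takes no time and is no camera call.
- r.finish_job(): hands the job in; it is judged then, once.
Trained networks look in the newest picture that a camera, given by its name, has taken for a name from the list of things; names that differ only in an ending like _2 or _b are one class to them, and where a whole thing is asked for, a point or a joint stands for the part that bears it (a point fixed in the world has none). Each returns a list of dicts, best first, with "conf" (0 to 1); they miss things now and then, are a little off and sometimes report something else, mostly with a low value. They report only what shows in the picture. A call takes as long as a camera call. They do not tell look-alikes from the thing itself.
- vision.find_in(camera, thing): "uv" ([column, row] in pixels, amid what is visible of it).
- vision.cut_out(camera, thing): "region" (420x560 bool, what is visible of it) and "uv" ([column, row] in pixels, amid what is visible of it).
The state is a dict: "time_s": time; "joints": joint angles; "joint_velocities": joint speeds; "effort": joint torques, N m; "tcp_pos": TCP position; "ee_rot": TCP orientation; "wrist_force": force on the tool from outside, world axes, zero at the start; "moment": the same for the moment, N m; "gripper_width": opening from 0.0 (shut) to 1.0 (fully open); "gripper_force": force on a finger pad.
Only numpy, scipy, OpenCV 4.12 (cv2) and the standard library are available. Lean on these libraries where they do the work, as an engineer would, in place of code of your own. Each camera call takes 0.05 s, during which the arm holds its last target. There are 200 camera calls.

TASK

Get the painting place ready: every plaque on the green mat lies white face down. Turn each one over by letting it drop across the steel edge of the turning ramp so that it tumbles onto the felt white side up (never turn it in the fingers or anywhere else), and lay it back on the green mat, flat and white face up, with no plaque lying on another. Also stand the paint bottle upright on the floor of its crate without taking it out of the crate, and leave the mug, tub and cup where they are.

Things in the scene. Friction and masses are not known exactly. Their poses are not given: they have to be found in the camera images.
- plaque1: Plywood plaque 1 (may be absent), 100 x 60 x 9 mm, about 50 g, bare brown wood with one white primed face. Origin at its centre; x along its 100 mm length, y along its 60 mm width, z out of the white face. It starts lying on the mat white face down (z pointing down).
- plaque2: Plywood plaque 2 (may be absent), 100 x 60 x 9 mm, about 50 g, bare brown wood with one white primed face. Origin at its centre; x along its 100 mm length, y along its 60 mm width, z out of the white face. It starts lying on the mat white face down (z pointing down).
- plaque3: Plywood plaque 3 (may be absent), 100 x 60 x 9 mm, about 50 g, bare brown wood with one white primed face. Origin at its centre; x along its 100 mm length, y along its 60 mm width, z out of the white face. It starts lying on the mat white face down (z pointing down).
- plaque4: Plywood plaque 4 (may be absent), 100 x 60 x 9 mm, about 50 g, bare brown wood with one white primed face. Origin at its centre; x along its 100 mm length, y along its 60 mm width, z out of the white face. It starts lying on the mat white face down (z pointing down).
- mat: Dark green painting mat, 340 (x) x 320 (y) x 3 mm, fixed on the bench. Origin at the centre of its underside, z up; its top is 3 mm above the bench.
- ramp: Turning ramp of plywood, fixed. Origin on the bench straight below the middle of its top edge. A 160 mm wide board climbs at 55 degrees from its +y foot (y = 0.085) to a straight, round steel edge along x, 10 mm thick, top 126 mm above the bench. On the -y side of the edge is an open drop onto a felt landing board. With its centre short of the edge a plaque slides back down the ramp.
- edge (a point): Top of the ramp's steel edge, middle of its 160 mm length, 126 mm above the bench. A plaque let go level and white face down from 5 to 40 mm above the edge, its length square to the edge and its centre 20 to 30 mm beyond it on the ramp's -y side, tips nose down and lands white face up on the felt, its centre usually 50 to 105 mm from the edge.
- crate: Deep green plastic crate, fixed on the bench: outside 240 (x) x 200 (y) x 87 mm high, walls and floor 5 mm. Origin at the centre of its underside, z up; the inner floor is 5 mm and the rim 87 mm above the bench.
- bottle: Closed blue square paint bottle, about 280 g: body 56 x 56 x 120 mm, then a short neck and a round white cap 36 mm across and 36 mm long, 166 mm tall in all. Origin at the centre of its base, z towards the cap. It starts lying flat on the crate's floor, roughly along the crate's x, cap to the +x end. Held lightly (5 to 6 N) by the sides of the cap it swivels between the finger pads.
- mug: Amber glass tea mug, 84 mm across, 85 mm high, bystander. Origin at the centre of its underside.
- tub: White lidded glaze tub, 96 mm across, 75 mm high, bystander. Origin at the centre of its underside.
- cup: White paint cup, 76 mm across the rim, 85 mm high, bystander. Origin at the centre of its underside.
- felt (a point): Point on the ramp's grey felt landing board, 100 mm from the edge on the ramp's -y side. The board is flat, 6 mm above the bench, 180 mm wide along x, reaches 190 mm from the edge and has no walls.
Things that resemble listed ones, but are neither listed nor needed, are in the scene too. Of the things like the bottle, leave any that is red; of the rest the larger one is meant. What is shaped like the plaque2 but blue is not meant.

How it is judged (in metres and radians):
On the way:
1. a plaque has tumbled over the edge and lies white face up on the ramp's landing board (((angle between plaque1's own z axis and vertical below 0.15 rad and x of plaque1 in the frame of ramp between -0.14 and 0.14 m and y of plaque1 in the frame of ramp between -0.22 and -0.01 m and z of plaque1 in the frame of ramp below 0.03 m and linear speed of plaque1 below 0.03 m/s) or (angle between plaque2's own z axis and vertical below 0.15 rad and x of plaque2 in the frame of ramp between -0.14 and 0.14 m and y of plaque2 in the frame of ramp between -0.22 and -0.01 m and z of plaque2 in the frame of ramp below 0.03 m and linear speed of plaque2 below 0.03 m/s) or (angle between plaque3's own z axis and vertical below 0.15 rad and x of plaque3 in the frame of ramp between -0.14 and 0.14 m and y of plaque3 in the frame of ramp between -0.22 and -0.01 m and z of plaque3 in the frame of ramp below 0.03 m and linear speed of plaque3 below 0.03 m/s) or (angle between plaque4's own z axis and vertical below 0.15 rad and x of plaque4 in the frame of ramp between -0.14 and 0.14 m and y of plaque4 in the frame of ramp between -0.22 and -0.01 m and z of plaque4 in the frame of ramp below 0.03 m and linear speed of plaque4 below 0.03 m/s))), for 0.2 s.
At the end, for the whole second after the job is handed in: Every plaque present lies flat (within 0.1 rad) and still, white face up, directly on the mat (not on another plaque), its centre at least 30 mm inside the mat's edge; the bottle stands upright (within 0.1 rad) and still on the crate's floor (angle between each of plaque1, plaque2, plaque3, plaque4, bottle's own z axis and vertical below 0.1 rad and x of plaque1 in the frame of mat between -0.14 and 0.14 m and y of plaque1 in the frame of mat between -0.13 and 0.13 m and z of each of plaque1, plaque2, plaque3, plaque4 in the frame of mat below 0.012 m and linear speed of each of plaque1, plaque2, plaque3, plaque4, bottle below 0.02 m/s and x of plaque2 in the frame of mat between -0.14 and 0.14 m and y of plaque2 in the frame of mat between -0.13 and 0.13 m and x of plaque3 in the frame of mat between -0.14 and 0.14 m and y of plaque3 in the frame of mat between -0.13 and 0.13 m and x of plaque4 in the frame of mat between -0.14 and 0.14 m and y of plaque4 in the frame of mat between -0.13 and 0.13 m and x of bottle in the frame of crate between -0.1 and 0.1 m and y of bottle in the frame of crate between -0.08 and 0.08 m and z of bottle in the frame of crate below 0.012 m); the robot touches nothing.
It fails at once if a plaque is stood on edge or turned over away from the ramp, or held on edge high above it, instead of tumbling over the ramp's edge ((angle between plaque1's own z axis and vertical between 1.2 and 1.94 rad and (not (x of plaque1 in the frame of ramp between -0.16 and 0.16 m and y of plaque1 in the frame of ramp between -0.24 and 0.14 m) or height (world z) of plaque1 above 0.165 m)) or (angle between plaque2's own z axis and vertical between 1.2 and 1.94 rad and (not (x of plaque2 in the frame of ramp between -0.16 and 0.16 m and y of plaque2 in the frame of ramp between -0.24 and 0.14 m) or height (world z) of plaque2 above 0.165 m)) or (angle between plaque3's own z axis and vertical between 1.2 and 1.94 rad and (not (x of plaque3 in the frame of ramp between -0.16 and 0.16 m and y of plaque3 in the frame of ramp between -0.24 and 0.14 m) or height (world z) of plaque3 above 0.165 m)) or (angle between plaque4's own z axis and vertical between 1.2 and 1.94 rad and (not (x of plaque4 in the frame of ramp between -0.16 and 0.16 m and y of plaque4 in the frame of ramp between -0.24 and 0.14 m) or height (world z) of plaque4 above 0.165 m))).
It fails at once if the bottle's base is lifted out of the crate (z of bottle in the frame of crate above 0.1 m).
It fails at once if the mug is pushed more than 40 mm or tipped (distance of mug from where it was at the start of the episode above 0.04 m or angle between mug's own z axis and vertical above 0.5 rad).
It fails at once if the tub is pushed more than 40 mm or tipped (distance of tub from where it was at the start of the episode above 0.04 m or angle between tub's own z axis and vertical above 0.5 rad).
It fails at once if the cup is pushed more than 40 mm or tipped (distance of cup from where it was at the start of the episode above 0.04 m or angle between cup's own z axis and vertical above 0.5 rad).
Of plaque1, plaque2, plaque3, plaque4 only 3 to 4 are there at a start; the rules pass over those that are not, and their reading is None.
At some moment in a run one of plaque1, plaque2, plaque3, plaque4 may be knocked a few centimetres aside while the robot is not near it.
It also fails if it takes over 210 s, if anything falls off the work surface, if the arm or the gripper's body presses on something with over 40 N, if the wrist force passes 120 N, or if a joint passes its speed limit or range.

## Working session

There is one attempt and no reset: what is moved stays moved. The work goes in short steps, Python scripts to look and compute and a shell command to move; the robot and the scene stay as the last step left them, time stands still between calls to the robot, and variables do not carry over. Pictures are saved under pics/ and viewed, at most 14 in all, crops included, and the job is handed in when it is done.

```bash
ls; mkdir -p pics
cat > h.py <<'E'
import numpy as np, cv2
from station import r, vision
def K(name):
    m=vision.camera_model(name); f=210/np.tan(np.radians(m["vertical_fov"]/2))
    return m,np.array([[f,0,m["cx"]],[0,f,m["cy"]],[0,0,1.]]),np.array(m["distortion"],float)
def ext(name):
    m=vision.camera_model(name)
    if "extrinsics" in m: return np.array(m["extrinsics"])
    s=r.sense(); T=np.eye(4); T[:3,:3]=s["ee_rot"]; T[:3,3]=s["tcp_pos"]
    return T@np.array(m["mount"])
def pts(name,uv,z=None,depth=None,T=None):
    """pixels -> world, by depth or on plane z"""
    m,k,d=K(name); T=ext(name) if T is None else T
    uv=np.atleast_2d(np.asarray(uv,float))
    n=cv2.undistortPoints(uv[:,None],k,d)[:,0]; ray=np.c_[n,np.ones(len(n))]
    if depth is not None: p=ray*np.asarray(depth)[:,None]; return p@T[:3,:3].T+T[:3,3]
    w=ray@T[:3,:3].T; return T[:3,3]+w*((z-T[2,3])/w[:,2])[:,None]
def cloud(name,depth,T=None):
    v,u=np.mgrid[:420,:560]; P=pts(name,np.c_[u.ravel(),v.ravel()],depth=depth.ravel(),T=T).reshape(420,560,3)
    P[depth==0]=np.nan; return P
def save(n,img): cv2.imwrite(f"pics/{n}.png",img[...,::-1])
E
python3 - <<'E'
from h import *
for n in("top","side"):
    a,d=vision.capture(n); save(n+"0",a); np.savez(n+"0.npz",a=a,d=d)
    print(n,vision.camera_model(n)["vertical_fov"],ext(n).round(3).tolist())
    for t in ("plaque1","mat","ramp","crate","bottle","mug","tub","cup"):
        for q in vision.find_in(n,t)[:6]:
            u,v=map(int,np.round(q["uv"])); print(t,[u,v],round(q["conf"],2),pts(n,[[u,v]],depth=[d[v,u]])[0].round(3))
E
```

```text
pics
top 48.475315648282916 [[0.019, -0.983, 0.185, 0.261], [-1.0, -0.02, -0.005, -0.105], [0.009, -0.185, -0.983, 1.503], [0.0, 0.0, 0.0, 1.0]]
plaque1 [170, 244] 0.95 [0.417 0.246 0.014]
plaque1 [150, 306] 0.78 [0.219 0.299 0.009]
plaque1 [168, 196] 0.76 [0.576 0.264 0.008]
plaque1 [130, 244] 0.69 [0.414 0.376 0.012]
mat [150, 219] 0.86 [0.498 0.318 0.007]
mat [169, 242] 0.27 [0.424 0.251 0.009]
ramp [275, 206] 0.67 [ 0.549 -0.089  0.01 ]
crate [378, 214] 0.56 [ 0.53  -0.426  0.008]
bottle [441, 226] 0.92 [ 0.487 -0.618  0.053]
bottle [371, 233] 0.88 [ 0.459 -0.392  0.06 ]
bottle [363, 295] 0.57 [ 0.267 -0.369  0.037]
mug [219, 136] 0.83 [0.786 0.105 0.006]
tub [308, 144] 0.6 [ 0.743 -0.191  0.07 ]
cup [258, 131] 0.56 [ 0.808 -0.026  0.003]
cup [369, 235] 0.43 [ 0.452 -0.385  0.063]
side 46.206868203101585 [[-0.992, -0.094, 0.088, 0.387], [-0.128, 0.675, -0.727, 0.826], [0.009, -0.732, -0.681, 1.014], [0.0, 0.0, 0.0, 1.0]]
plaque1 [386, 392] 0.85 [0.216 0.295 0.011]
plaque1 [298, 364] 0.79 [0.414 0.253 0.015]
plaque1 [287, 410] 0.72 [0.425 0.364 0.014]
plaque1 [232, 364] 0.68 [0.561 0.274 0.016]
plaque1 [261, 254] 0.19 [ 0.538 -0.008  0.081]
plaque1 [169, 247] 0.15 [ 0.78  -0.002  0.078]
mat [251, 376] 0.94 [0.515 0.291 0.004]
ramp [262, 256] 0.96 [ 0.535 -0.006  0.076]
crate [298, 184] 0.62 [ 0.478 -0.363  0.028]
bottle [313, 137] 0.96 [ 0.451 -0.606  0.044]
bottle [370, 195] 0.87 [ 0.255 -0.328  0.039]
bottle [303, 175] 0.82 [ 0.464 -0.367  0.063]
mug [159, 285] 0.77 [0.796 0.071 0.008]
tub [204, 209] 0.9 [ 0.725 -0.16   0.076]
tub [260, 254] 0.22 [ 0.541 -0.008  0.08 ]
cup [169, 247] 0.84 [ 0.78  -0.002  0.078]
```

View pics/top0.png

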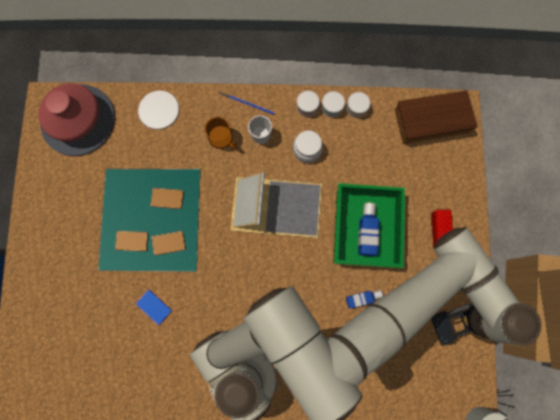

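View pics/side0.png

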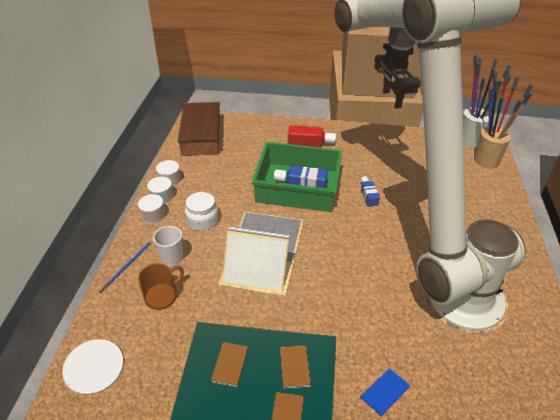

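Top view: three brown plaques on the mat at (166,198), (131,241) and (168,243), with the blue decoy at (153,307). The ramp edge is near (262,205) and the felt at (295,208). The target bottle is in the crate at (370,232), cap up (+x). The small blue bottle at (363,298) and the red one at (441,226) are decoys. The side view agrees.

```bash
cat >> h.py <<'E'
def rect(P):
    c,s,a=cv2.minAreaRect(P[:,:2].astype(np.float32)*1000)
    if s[0]<s[1]: s=s[::-1]; a+=90
    a=(a+90)%180-90
    return np.r_[np.array(c)/1000,np.array(s)/1000,a]   # x,y,len,wid(m), yaw of long axis
from scipy.spatial.transform import Rotation as Ro
def Rd(yaw,pitch=0):
    "tool down, closing (tool y) along world direction yaw deg"
    y=np.array([np.cos(np.radians(yaw)),np.sin(np.radians(yaw)),0]); z=np.array([0,0,-1.]); x=np.cross(y,z)
    return np.c_[x,y,z]
def delta(p,Rt,p0=None,R0=None):
    s=r.sense(); R0=np.array(s["ee_rot"]) if R0 is None else R0; p0=np.array(s["tcp_pos"]) if p0 is None else p0
    return (R0.T@(np.array(p)-p0)*1000).round(1), Ro.from_matrix(R0.T@Rt).as_rotvec(degrees=True).round(2)
def brown(a):
    h=cv2.cvtColor(a,cv2.COLOR_RGB2HSV); return h
E
python3 - <<'E'
from h import *
s=r.sense(); print(np.array(s["ee_rot"]).round(3).tolist(), s["wrist_force"], s["gripper_width"])
print("mount",np.array(vision.camera_model("wrist")["mount"]).round(3).tolist(),vision.camera_model("wrist")["vertical_fov"])
f=np.load("top0.npz"); a,d=f["a"],f["d"]; P=cloud("top",d)
h=cv2.cvtColor(a,cv2.COLOR_RGB2HSV)
for u,v in((166,198),(131,241),(168,243),(153,307)):
    print("hsv",h[v,u])
m=((h[...,0]<18)&(h[...,1]>120)&(h[...,2]>100)).astype(np.uint8); m[:,205:]=0;m[:165]=0;m[275:]=0;m[:,:103]=0
n,l,st,c=cv2.connectedComponentsWithStats(m)
for i in range(1,n):
    if st[i,4]>100:
        v,u=np.where(l==i); print("plaque",c[i].round(),st[i,4],rect(pts("top",np.c_[u,v],z=.012)).round(3),np.nanmedian(P[l==i][:,2]).round(4))
g=((h[...,0]>75)&(h[...,0]<100)&(h[...,1]>120)).astype(np.uint8); g[:,205:]=0
v,u=np.where(g); Q=pts("top",np.c_[u,v],z=.003); print("mat",rect(Q).round(3),Q.min(0),Q.max(0))
M=(P[...,0]>.42)&(P[...,0]<.68)&(P[...,1]>-.2)&(P[...,1]<.12)
E=P[M&(P[...,2]>.117)]; print("edge",len(E),rect(E).round(3),E[:,2].max(),E.mean(0).round(4))
Fm=M&(P[...,1]<-.06)&(h[...,1]<80)&(P[...,2]<.02); Q=P[Fm]; print("felt",rect(Q).round(3),np.median(Q[:,2]))
M=(P[...,0]>.3)&(P[...,0]<.75)&(P[...,1]>-.56)&(P[...,1]<-.25)
E=P[M&(P[...,2]>.08)&(P[...,2]<.095)]; print("crate",len(E),rect(E).round(3))
B=P[M&(h[...,0]>100)&(h[...,0]<130)&(h[...,1]>100)&(P[...,2]>.02)]; print("blue",len(B),rect(B).round(3),B[:,2].max())
W=M&(h[...,1]<60)&(h[...,2]>120)&(P[...,2]>.02); W[219:]=False; B=P[W]; print("cap",len(B),rect(B).round(3),B.mean(0).round(3),B[:,2].max())
E
```

```text
[[-0.942, -0.336, 0.0], [-0.336, 0.942, 0.0], [-0.0, 0.0, -1.0]] [ 0.17684975 -0.19349372  0.39446523] 0.997171786161275
mount [[-0.001, -0.953, -0.302, 0.083], [1.0, -0.001, -0.001, -0.0], [0.0, -0.302, 0.953, 0.019], [0.0, 0.0, 0.0, 1.0]] 63.80689251653236
hsv [ 15 152 166]
hsv [ 15 139 178]
hsv [ 15 147 172]
hsv [109 182 184]
plaque [175. 221.] 1238 [0.5   0.311 0.369 0.34  2.691] -0.0005
plaque [167. 198.] 512 [5.6800e-01 2.6600e-01 9.9000e-02 5.8000e-02 8.6263e+01] 0.011
plaque [131. 241.] 503 [ 4.260e-01  3.730e-01  9.800e-02  5.500e-02 -8.871e+01] 0.0117
plaque [168. 243.] 533 [ 4.2100e-01  2.5200e-01  9.8000e-02  5.7000e-02 -7.8048e+01] 0.0111
mat [0.5   0.32  0.329 0.311 0.992] [0.33405327 0.16321865 0.003     ] [0.66706117 0.47720813 0.003     ]
edge 225 [ 0.552 -0.041  0.163  0.018 -3.87 ] 0.13099526600175548 [ 0.5502 -0.0435  0.123 ]
felt [ 0.547 -0.133  0.17   0.139 -3.443] 0.005811361936263082
crate 1067 [ 0.482 -0.384  0.254  0.213 -2.643]
blue 427 [ 0.455 -0.387  0.129  0.055 -2.521] 0.06795875159576203
cap 117 [ 0.539 -0.39   0.037  0.031 -7.231] [ 0.54  -0.388  0.047] 0.05737023761043236
```

```bash
python3 -m creep '[[1,-40,8,0,0,0,3],[1,-80,16,0,0,0,7],[1,-120,25,0,0,0,13],[1,-160,33,0,0,0,18],[1,-200,41,0,0,0,22],[1,-240,49,0,0,0,22],[1,-270,56,0,0,0,22],[1,-302,62,0,0,0,22]]'
python3 -m creep '[[1,-32,21,40,0,0,0],[1,-64,43,80,0,0,0],[1,-64,43,80,0,0,0],[1,-64,43,80,0,0,0]]'
python3 - <<'E'
from h import *
s=r.sense(); print(s["tcp_pos"],np.array(s["ee_rot"]).round(3).tolist(),s["joints"],s["time_s"])
T=ext("wrist"); a,d=vision.capture("wrist"); save("w1",a); P=cloud("wrist",d,T)
for q in vision.cut_out("wrist","bottle")[:3]:
    m=q["region"]; Q=P[m]; Q=Q[~np.isnan(Q[:,0])]; print(q["conf"],q["uv"],rect(Q).round(3),np.percentile(Q,[1,50,99],axis=0).round(3))
h=cv2.cvtColor(a,cv2.COLOR_RGB2HSV)
W=(P[...,2]>.025)&(P[...,2]<.1)&(P[...,0]>.52)&(P[...,0]<.58)&(abs(P[...,1]+.39)<.04)&(h[...,1]<70)
Q=P[W]; print("cap",len(Q),rect(Q).round(3),np.percentile(Q,[1,50,99],axis=0).round(3))
E=P[(P[...,2]>.082)&(P[...,2]<.092)]; print("rim",np.nanpercentile(E,[1,99],axis=0).round(3))
E
```

```text
time_s: 1.57
tcp_pos: [0.4751, -0.4273, 0.4049]
ee_rot: [[-0.999, 0.04, 0.0], [0.04, 0.999, -0.0], [-0.0, -0.0, -1.0]]
wrist_force: [0.1, -0.7, 0.1]
gripper_width: 1.002
gripper_force: 0.0
time_s: 1.9
tcp_pos: [0.5412, -0.3855, 0.3186]
ee_rot: [[-0.999, 0.038, -0.008], [0.038, 0.999, 0.005], [0.008, 0.005, -1.0]]
wrist_force: [-0.2, 0.1, -0.8]
gripper_width: 0.999
gripper_force: 0.0
[ 0.54124603 -0.3854852   0.31863023] [[-0.999, 0.038, -0.008], [0.038, 0.999, 0.005], [0.008, 0.005, -1.0]] [-21.56524402  29.66266793   0.07287054  -0.12617039 -60.93286316
 -70.55739504] 1.9
0.94 [273.4, 106.2] [ 0.484 -0.392  0.185  0.065 -5.524] [[ 0.396 -0.414  0.042]
 [ 0.457 -0.388  0.062]
 [ 0.555 -0.359  0.064]]
0.8 [16.6, 170.8] [  0.496  -0.615   0.146   0.052 -16.217] [[ 0.427 -0.606  0.004]
 [ 0.495 -0.601  0.028]
 [ 0.54  -0.599  0.057]]
cap 1858 [ 0.541 -0.391  0.036  0.035 -3.845] [[ 0.523 -0.409  0.037]
 [ 0.54  -0.391  0.05 ]
 [ 0.558 -0.374  0.053]]
rim [[ 0.395 -0.492  0.082]
 [ 0.582 -0.275  0.09 ]]
```

View pics/w1.png

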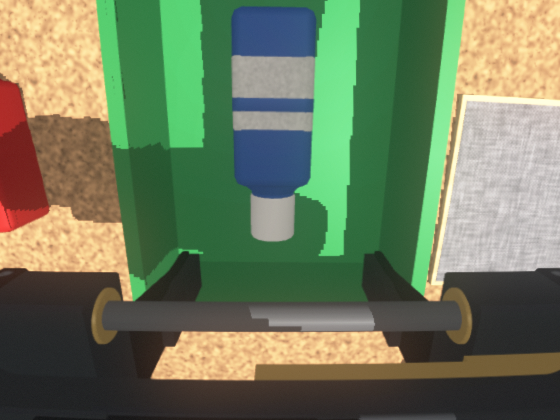

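```bash
python3 -m creep '[[0.2,0,-5,40,0,0,0],[-0.05,0,-5,70,0,0,0],[-0.05,0,-5,95,0,0,0],[-0.05,0,-5,111,0,0,0],[-0.05,0,-5,114,0,0,0],[-0.05,0,-5,114,0,0,0],[-0.05,0,-5,114,0,0,0]]'
python3 -m creep '[[-0.13,0,0,0,0,0,0],[-0.16,0,0,0,0,0,0],[-0.16,0,0,0,0,0,0],[-0.16,0,0,0,0,0,0]]'
python3 -m creep '[[-0.18,0,0,0,0,0,0],[-0.18,0,0,0,0,0,0],[-0.18,0,0,0,0,0,0]]'
```

```text
time_s: 2.58
tcp_pos: [0.5395, -0.3944, 0.2131]
ee_rot: [[-0.999, 0.042, 0.003], [0.041, 0.999, -0.002], [-0.003, -0.002, -1.0]]
wrist_force: [-0.3, -0.1, 0.9]
gripper_width: 0.557
gripper_force: 0.0
time_s: 2.92
tcp_pos: [0.5395, -0.3932, 0.2119]
ee_rot: [[-0.999, 0.041, 0.002], [0.041, 0.999, -0.001], [-0.002, -0.0, -1.0]]
wrist_force: [0.3, 1.9, 1.3]
gripper_width: 0.43
gripper_force: 0.6
time_s: 3.17
tcp_pos: [0.5395, -0.3932, 0.2113]
ee_rot: [[-0.999, 0.041, 0.001], [0.041, 0.999, -0.0], [-0.001, -0.0, -1.0]]
wrist_force: [0.8, 3.4, 3.5]
gripper_width: 0.407
gripper_force: 6.4
```

```bash
python3 -m creep '[[-0.18,2,0,-6,0,0,0],[-0.18,4,0,-12,0,0,0],[-0.18,6,0,-18,0,0,0],[-0.18,9,0,-24,0,0,0],[-0.18,12,0,-30,0,0,0],[-0.18,14,0,-36,0,0,0]]'
python3 -m creep '[[-0.18,2,0,-6,0,0,0],[-0.18,4,0,-12,0,0,0],[-0.18,6,0,-18,0,0,0],[-0.18,9,0,-24,0,0,0],[-0.18,9,0,-24,0,0,0]]'
python3 - <<'E'
from h import *
a,d=vision.capture("side"); b,_=vision.capture("wrist"); save("s1",np.hstack([cv2.resize(a[60:270,220:500],None,fx=1.4,fy=1.4),cv2.resize(b,(392,294))]))
E
```

```text
time_s: 3.67
tcp_pos: [0.5245, -0.3928, 0.2474]
ee_rot: [[-0.999, 0.041, -0.001], [0.041, 0.999, 0.0], [0.001, 0.0, -1.0]]
wrist_force: [0.5, -0.6, -1.4]
gripper_width: 0.411
gripper_force: 5.3
time_s: 4.08
tcp_pos: [0.5159, -0.3926, 0.2723]
ee_rot: [[-0.999, 0.041, 0.001], [0.041, 0.999, -0.001], [-0.001, -0.001, -1.0]]
wrist_force: [0.1, -0.0, -1.1]
gripper_width: 0.414
gripper_force: 4.9
```

View pics/s1.png

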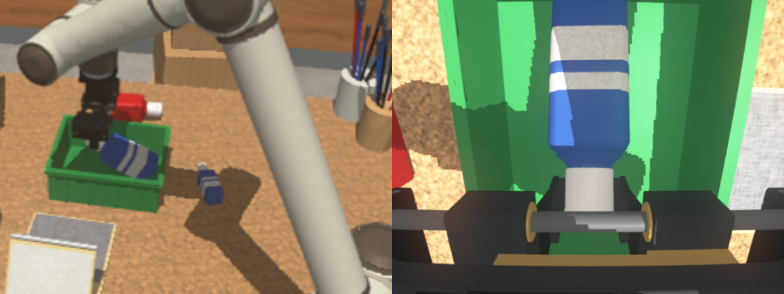

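The left half shows the bottle tilted, cap held at about (95,140). The right half shows the cap between the fingers. The bottle is swivelling as intended, so I keep lifting.

```bash
python3 -m creep '[[-0.18,0,0,-6,0,0,0],[-0.18,0,0,-12,0,0,0],[-0.18,0,0,-18,0,0,0],[-0.18,0,0,-24,0,0,0],[-0.18,0,0,-30,0,0,0],[-0.18,0,0,-36,0,0,0],[-0.18,0,0,-42,0,0,0],[-0.18,0,0,-48,0,0,0]]'
python3 -m creep '[[-0.18,0,0,-6,0,0,0],[-0.18,0,0,-12,0,0,0],[-0.18,0,0,-17,0,0,0],[-0.18,0,0,-22,0,0,0],[-0.18,0,0,-26,0,0,0],[-0.18,0,0,-30,0,0,0],[-0.18,0,0,-30,0,0,0],[-0.18,0,0,-30,0,0,0]]'
python3 - <<'E'
from h import *
a,d=vision.capture("side"); b,_=vision.capture("wrist"); save("s2",np.hstack([cv2.resize(a[60:270,220:500],None,fx=1.4,fy=1.4),cv2.resize(b,(392,294))]))
P=cloud("side",d); q=vision.cut_out("side","bottle")
for x in q[:3]:
    Q=P[x["region"]]; print(x["conf"],x["uv"],np.nanpercentile(Q,[1,50,99],axis=0).round(3).tolist())
E
```

```text
time_s: 4.85
tcp_pos: [0.5162, -0.3924, 0.3194]
ee_rot: [[-0.999, 0.041, 0.0], [0.041, 0.999, 0.0], [-0.0, 0.0, -1.0]]
wrist_force: [0.1, 0.5, -1.6]
gripper_width: 0.41
gripper_force: 4.3
time_s: 5.52
tcp_pos: [0.5163, -0.3924, 0.3489]
ee_rot: [[-0.999, 0.041, 0.0], [0.041, 0.999, -0.0], [-0.0, -0.0, -1.0]]
wrist_force: [-0.3, 1.5, -3.5]
gripper_width: 0.413
gripper_force: 4.1
0.8 [370.1, 193.8] [[0.228, -0.422, 0.006], [0.258, -0.348, 0.036], [0.282, -0.314, 0.044]]
0.8 [314.2, 137.8] [[0.377, -0.71, 0.001], [0.45, -0.609, 0.043], [0.517, -0.595, 0.063]]
0.71 [295.8, 368.0] [[0.386, 0.209, 0.007], [0.42, 0.26, 0.012], [0.455, 0.306, 0.017]]
```

View pics/s2.png

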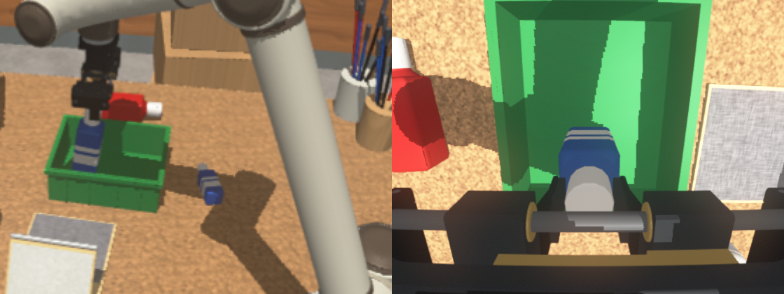

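The bottle now hangs from the cap, leaning slightly with its base towards -x. I lower it until it nearly touches and measure the lean.

```bash
python3 -m creep '[[-0.18,0,0,6,0,0,0],[-0.18,0,0,11,0,0,0],[-0.18,0,0,14,0,0,0],[-0.18,0,0,14,0,0,0],[-0.18,0,0,14,0,0,0]]'
cat >> h.py <<'E'
def lean():
    for n in ("side","top"):
        a,d=vision.capture(n); P=cloud(n,d); h=cv2.cvtColor(a,cv2.COLOR_RGB2HSV)
        M=(abs(P[...,0]-.482)<.112)&(abs(P[...,1]+.386)<.09)&(P[...,2]>.01)&(h[...,0]>100)&(h[...,0]<130)&(h[...,1]>110)
        Q=P[M]; 
        for lo in np.arange(.01,.17,.02):
            q=Q[(Q[:,2]>=lo)&(Q[:,2]<lo+.02)]
            if len(q)>8: print(n,lo.round(2),len(q),np.percentile(q[:,:2],[5,50,95],axis=0).round(3).tolist())
E
python3 -c "from h import *; lean()"
```

```text
time_s: 6.08
tcp_pos: [0.5165, -0.3927, 0.3362]
ee_rot: [[-0.999, 0.041, 0.002], [0.041, 0.999, -0.002], [-0.002, -0.002, -1.0]]
wrist_force: [-0.8, 1.0, 3.9]
gripper_width: 0.407
gripper_force: 4.9
side 0.03 29 [[0.482, -0.368], [0.5, -0.365], [0.522, -0.36]]
side 0.07 10 [[0.49, -0.372], [0.503, -0.364], [0.535, -0.362]]
side 0.09 53 [[0.49, -0.368], [0.508, -0.365], [0.528, -0.362]]
side 0.11 95 [[0.491, -0.397], [0.506, -0.368], [0.535, -0.362]]
side 0.13 49 [[0.494, -0.389], [0.507, -0.375], [0.528, -0.364]]
top 0.09 24 [[0.487, -0.407], [0.488, -0.379], [0.499, -0.366]]
top 0.11 61 [[0.488, -0.413], [0.492, -0.392], [0.499, -0.368]]
top 0.13 16 [[0.494, -0.409], [0.498, -0.401], [0.501, -0.388]]
```

```bash
python3 -m creep '[[-0.18,4,0,1,0,0,0],[-0.18,8,0,3,0,0,0],[-0.18,11,0,3,0,0,0],[-0.18,11,0,3,0,0,0]]'
python3 -m creep '[[-0.16,0,0,0,0,0,0],[-0.13,0,0,0,0,0,0],[-0.1,0,0,0,0,0,0],[0,0,0,0,0,0,0],[0.3,0,0,0,0,0,0],[0.3,0,0,0,0,0,0],[0.3,0,0,0,0,0,0],[0.3,0,0,0,0,0,0]]'
python3 -c "from h import *; lean()"
```

```text
time_s: 6.52
tcp_pos: [0.5048, -0.3921, 0.3327]
ee_rot: [[-0.999, 0.041, 0.001], [0.041, 0.999, -0.001], [-0.001, -0.001, -1.0]]
wrist_force: [-1.0, 0.5, 5.8]
gripper_width: 0.403
gripper_force: 5.1
time_s: 7.18
tcp_pos: [0.5052, -0.392, 0.3316]
ee_rot: [[-0.999, 0.041, -0.0], [0.041, 0.999, 0.0], [0.0, 0.0, -1.0]]
wrist_force: [1.4, 0.5, 0.1]
gripper_width: 0.633
gripper_force: 0.0
side 0.03 14 [[0.481, -0.366], [0.493, -0.364], [0.514, -0.36]]
side 0.09 69 [[0.482, -0.369], [0.499, -0.364], [0.526, -0.361]]
side 0.11 122 [[0.481, -0.391], [0.499, -0.367], [0.524, -0.362]]
side 0.13 22 [[0.485, -0.383], [0.503, -0.375], [0.519, -0.37]]
top 0.09 15 [[0.478, -0.408], [0.478, -0.387], [0.487, -0.365]]
top 0.11 58 [[0.478, -0.413], [0.481, -0.391], [0.487, -0.369]]
```

```bash
python3 -m creep '[[1,0,0,-40,0,0,0],[1,0,0,-70,0,0,-5],[1,0,40,-90,0,0,-12],[1,0,80,-90,0,0,-19],[1,0,120,-90,0,0,-26],[1,0,160,-90,0,0,-33],[1,0,200,-90,0,0,-38],[1,0,240,-90,0,0,-43]]'
python3 - <<'E'
from h import *
s=r.sense(); print(s["tcp_pos"],delta([.568,.266,.40],Rd(176.4)))
E
```

```text
time_s: 7.95
tcp_pos: [0.5146, -0.1504, 0.4221]
ee_rot: [[-0.756, -0.654, 0.001], [-0.654, 0.756, 0.0], [-0.001, -0.001, -1.0]]
wrist_force: [0.5, 0.2, 0.3]
gripper_width: 0.995
gripper_force: 0.0
[ 0.51461333 -0.15043193  0.42211282] (array([-312.9,  280. ,   22.2]), array([-4.000e-02,  2.000e-02, -4.553e+01]))
```

```bash
python3 -m creep '[[1,-29,26,2,0,0,-5.5],[1,-58,52,4,0,0,-11],[1,-88,79,6,0,0,-17],[1,-118,105,8,0,0,-23],[1,-147,131,10,0,0,-29],[1,-176,158,12,0,0,-35],[1,-206,184,14,0,0,-41],[1,-235,210,16,0,0,-45.5]]'
python3 -m creep '[[1,-35,-2,30,0,0,0],[1,-70,-4,60,0,0,0],[1,-95,-5,90,0,0,0],[1,-105,-6,104,0,0,0],[1,-105,-6,104,0,0,0],[1,-105,-6,104,0,0,0]]'
cat >> h.py <<'E'
def plaques(n="wrist",white=False,zr=(.006,.03),name=None,region=None,zp=None):
    T=ext(n); a,d=vision.capture(n); P=cloud(n,d,T); h=cv2.cvtColor(a,cv2.COLOR_RGB2HSV)
    m=(h[...,1]<70)&(h[...,2]>120) if white else (h[...,0]<20)&(h[...,1]>90)&(h[...,2]>70)
    m=m&(P[...,2]>zr[0])&(P[...,2]<zr[1])
    if region: x0,x1,y0,y1=region; m&=(P[...,0]>x0)&(P[...,0]<x1)&(P[...,1]>y0)&(P[...,1]<y1)
    m=cv2.morphologyEx(m.astype(np.uint8),cv2.MORPH_OPEN,np.ones((3,3)))
    k,l,st,c=cv2.connectedComponentsWithStats(m)
    for i in range(1,k):
        if st[i,4]>(100 if n!="wrist" else 500):
            v,u=np.where(l==i); Q=P[l==i]; z=np.nanmedian(Q[:,2])
            R=rect(pts(n,np.c_[u,v],z=zp or z,T=T)); print(n,"white" if white else "brown",c[i].round(),R[:4].round(4),"long",R[4].round(1),"z",z.round(4))
    if name: save(name,a)
E
python3 - <<'E'
from h import *
s=r.sense(); print(s["tcp_pos"],np.array(s["ee_rot"]).round(3).tolist())
plaques(name="w2",region=(.33,.67,.15,.48)); s=r.sense()
E
```

```text
time_s: 8.62
tcp_pos: [0.5564, 0.1623, 0.4061]
ee_rot: [[-0.062, -0.998, 0.001], [-0.998, 0.062, 0.0], [-0.0, -0.001, -1.0]]
wrist_force: [0.7, -0.2, 0.4]
gripper_width: 1.0
gripper_force: 0.0
time_s: 9.12
tcp_pos: [0.5695, 0.2652, 0.3004]
ee_rot: [[-0.066, -0.998, -0.002], [-0.998, 0.066, -0.002], [0.002, 0.002, -1.0]]
wrist_force: [0.2, -0.5, 0.9]
gripper_width: 1.002
gripper_force: 0.0
[0.56952698 0.26518409 0.30038716] [[-0.066, -0.998, -0.002], [-0.998, 0.066, -0.002], [0.002, 0.002, -1.0]]
wrist brown [456. 184.] [0.4234 0.2543 0.1004 0.0608] long -78.5 z 0.0132
wrist brown [289. 188.] [0.5689 0.2611 0.0858 0.0596] long 86.2 z 0.0132
wrist brown [436. 277.] [0.4267 0.342  0.0609 0.0375] long -0.8 z 0.013
```

View pics/w2.png

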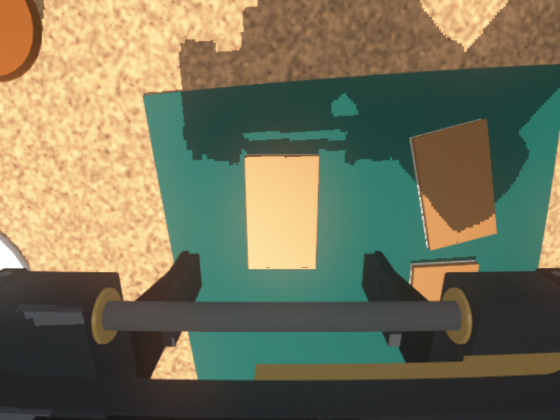

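The wrist view shows plaque C centred between the open fingers at (282,212), with the other two plaques to the right. I descend on C.

```bash
python3 -m creep '[[1,0,0,35,0,0,0],[1,0,0,70,0,0,0],[1,0,0,95,0,0,0],[1,0,0,104,0,0,0],[1,0,0,106,0,0,0],[1,0,0,106,0,0,0],[1,0,0,106,0,0,0]]'; python3 -c "
from h import *
print(r.sense()['tcp_pos'],r.sense()['wrist_force'])"
```

```text
time_s: 9.75
tcp_pos: [0.5707, 0.2648, 0.1984]
ee_rot: [[-0.067, -0.998, 0.004], [-0.998, 0.067, 0.003], [-0.003, -0.004, -1.0]]
wrist_force: [-0.1, 0.5, 0.8]
gripper_width: 0.999
gripper_force: 0.0
[0.57068631 0.26480314 0.19838212] [-0.10730707  0.51728553  0.76284506]
```

```bash
python3 -m creep '[[1,0,0,6,0,0,0],[1,0,0,10,0,0,0],[0.6,0,0,10,0,0,0],[0.3,0,0,10,0,0,0],[0.2,0,0,10,0,0,0],[0.2,0,0,10,0,0,0],[0.2,0,0,10,0,0,0],[0.2,0,0,10,0,0,0]]'
python3 -m creep '[[0.2,0,0,-10,0,0,0],[0.2,0,0,-40,0,0,0],[0.2,0,0,-80,0,0,0],[0.2,0,0,-115,0,0,0],[0.2,0,0,-145,0,0,0],[0.2,0,0,-160,0,0,0],[0.2,0,0,-160,0,0,0],[0.2,0,0,-160,0,0,0]]'
python3 - <<'E'
from h import *
s=r.sense(); print(s["tcp_pos"]);a,d=vision.capture("wrist"); save("w3",a)
# drop target: plaque centre 25mm beyond edge on ramp -y
y=np.radians(-3.6); n=np.array([np.sin(y),-np.cos(y)]); c=np.array([.551,-.041])+.025*n; print(c)
print(delta([*c,.40],Rd(176.4)))
E
```

```text
time_s: 10.42
tcp_pos: [0.5697, 0.2646, 0.1858]
ee_rot: [[-0.067, -0.998, -0.0], [-0.998, 0.067, 0.0], [-0.0, 0.0, -1.0]]
wrist_force: [-0.2, 0.8, 0.6]
gripper_width: 0.683
gripper_force: 30.0
time_s: 11.08
tcp_pos: [0.5694, 0.2644, 0.3471]
ee_rot: [[-0.068, -0.998, 0.002], [-0.998, 0.068, 0.002], [-0.002, -0.001, -1.0]]
wrist_force: [0.0, -0.3, -1.5]
gripper_width: 0.685
gripper_force: 30.0
[0.56942374 0.26443283 0.34705654]
[ 0.54943024 -0.06595067]
(array([330.8,  -2.6, -54.7]), array([ 0.07, -0.01, -0.29]))
```

View pics/w3.png

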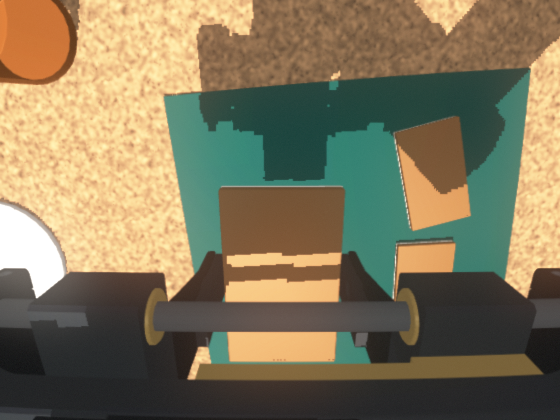

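The plaque is held level between the fingers, top edge of it at row 187. Before dropping it I measure the steel edge from the wrist.

```bash
python3 -m creep '[[0.2,20,0,-20,0,0,0],[0.2,60,0,-50,0,0,0],[0.2,100,-1,-70,0,0,0],[0.2,140,-1,-75,0,0,0],[0.2,175,-2,-75,0,0,0],[0.2,200,-2,-75,0,0,0],[0.2,210,-2,-75,0,0,0],[0.2,210,-2,-75,0,0,0]]'
python3 -m creep '[[0.2,0,0,0,0,0,0],[0.2,0,0,0,0,0,0]]'
cat > edge.py <<'E'
from h import *
s=r.sense(); print(s["tcp_pos"]); T=ext("wrist"); a,d=vision.capture("wrist"); save("w4",a); P=cloud("wrist",d,T)
M=(abs(P[...,0]-.55)<.1)&(P[...,1]<.03)&(P[...,1]>-.3)
Q=P[M&(P[...,2]>.10)&(P[...,2]<.14)]
ang=np.radians(-3.6); X=np.array([np.cos(ang),np.sin(ang)]); Y=np.array([-X[1],X[0]])
q=(Q[:,:2]-[.551,-.041]); u=q@X; v=q@Y
print(len(Q),"u",np.percentile(u,[0,100]).round(3))
for lo in np.arange(-.08,.08,.02):
    k=(u>=lo)&(u<lo+.02)
    if k.sum()>5:
        i=Q[k,2].argmax(); top=Q[k,2]>Q[k,2].max()-.003; print(lo.round(2),k.sum(),"ztop",Q[k,2].max().round(4),"v of top",v[k][top].mean().round(4),"vmin",v[k].min().round(4))
F=P[M&(abs(P[...,2]-.006)<.006)]; f=(F[:,:2]-[.551,-.041]); print("felt v",np.percentile(f@Y,[0,1,99]).round(3),"u",np.percentile(f@X,[1,99]).round(3))
# held plaque
H=P[(P[...,2]>.18)&(abs(P[...,0]-s["tcp_pos"][0])<.028)&(P[...,2]<.28)]
print("held",len(H),np.percentile(H,[1,50,99],axis=0).round(4).tolist())
E
python3 edge.py
```

```text
time_s: 11.8
tcp_pos: [0.5571, 0.0527, 0.4191]
ee_rot: [[-0.071, -0.997, -0.004], [-0.997, 0.071, -0.001], [0.001, 0.004, -1.0]]
wrist_force: [0.6, 1.3, -0.3]
gripper_width: 0.686
gripper_force: 30.0
time_s: 11.97
tcp_pos: [0.5578, 0.0558, 0.4196]
ee_rot: [[-0.067, -0.998, -0.002], [-0.998, 0.067, -0.0], [0.001, 0.002, -1.0]]
wrist_force: [-0.2, 1.2, 0.3]
gripper_width: 0.685
gripper_force: 30.0
[0.55776749 0.05577448 0.41963392]
7463 u [-0.08   0.083]
-0.08 847 ztop 0.1289 v of top -0.0031 vmin -0.0078
-0.06 950 ztop 0.1292 v of top -0.0034 vmin -0.0085
-0.04 944 ztop 0.1292 v of top -0.0033 vmin -0.0085
-0.02 930 ztop 0.1291 v of top -0.0032 vmin -0.0085
0.0 932 ztop 0.1293 v of top -0.0034 vmin -0.0086
0.02 941 ztop 0.1291 v of top -0.0034 vmin -0.0088
0.04 955 ztop 0.1292 v of top -0.0037 vmin -0.009
0.06 897 ztop 0.1289 v of top -0.0036 vmin -0.0077
felt v [-0.097 -0.094  0.058] u [-0.098  0.101]
held 15987 [[0.5305, 0.0087, 0.2426], [0.5578, 0.0433, 0.247], [0.5851, 0.108, 0.2484]]
```

View pics/w4.png

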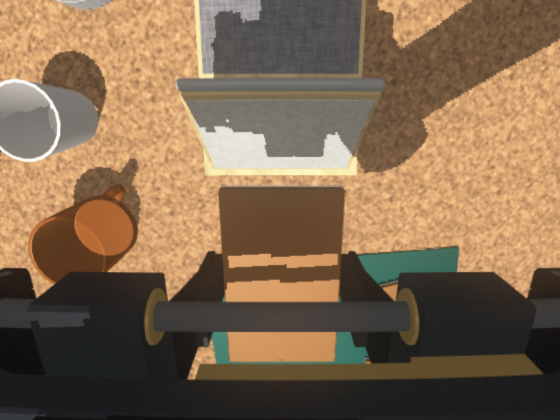

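The wrist view shows the steel edge straight at rows 80-90, columns 180-382, with the felt behind it and the plaque held level. The edge is well located, so I move over it and drop.

```bash
python3 -m creep '[[0.2,30,0,0,0,0,0],[0.2,65,0,10,0,0,0],[0.2,95,0,30,0,0,0],[0.2,115,0,55,0,0,0],[0.2,128,0,80,0,0,0],[0.2,128,0,95,0,0,0],[0.2,128,0,95,0,0,0],[0.2,128,0,95,0,0,0]]'
python3 -m creep '[[0.2,0,0,0,0,0,0],[0.2,0,0,0,0,0,0]]'
```

```text
time_s: 12.68
tcp_pos: [0.5494, -0.0719, 0.3251]
ee_rot: [[-0.066, -0.998, -0.002], [-0.998, 0.066, -0.001], [0.001, 0.002, -1.0]]
wrist_force: [0.6, 0.3, 0.6]
gripper_width: 0.688
gripper_force: 30.0
time_s: 12.85
tcp_pos: [0.5497, -0.0718, 0.3273]
ee_rot: [[-0.066, -0.998, 0.003], [-0.998, 0.066, 0.0], [-0.0, -0.003, -1.0]]
wrist_force: [-0.4, -0.5, -0.8]
gripper_width: 0.684
gripper_force: 30.0
```

```bash
python3 -m creep '[[1,0,0,0,0,0,0],[1,0,0,0,0,0,0],[1,0,0,0,0,0,0],[1,0,0,0,0,0,0],[1,0,0,0,0,0,0],[1,0,0,0,0,0,0],[1,0,0,-20,0,0,0],[1,0,0,-50,0,0,0]]'
python3 -m creep '[[1,0,0,-30,0,0,0],[1,0,0,-50,0,0,0],[1,0,0,-50,0,0,0]]'
python3 - <<'E'
from h import *
print(r.sense()["tcp_pos"])
plaques(white=True,name="w5",region=(.42,.68,-.3,-.05),zr=(.002,.06)); plaques(region=(.42,.68,-.3,0.1),zr=(.002,.06))
plaques("top",region=(.34,.67,.16,.48)); plaques("top",white=True,region=(.42,.68,-.3,-.05),zr=(.002,.06))
E
```

```text
time_s: 13.52
tcp_pos: [0.5481, -0.0728, 0.3732]
ee_rot: [[-0.068, -0.998, -0.008], [-0.998, 0.068, -0.0], [0.001, 0.008, -1.0]]
wrist_force: [0.2, -0.1, -0.4]
gripper_width: 0.996
gripper_force: 0.0
time_s: 13.77
tcp_pos: [0.5497, -0.073, 0.4312]
ee_rot: [[-0.067, -0.998, 0.01], [-0.998, 0.067, -0.0], [-0.0, -0.01, -1.0]]
wrist_force: [0.9, 0.1, 0.4]
gripper_width: 0.997
gripper_force: 0.0
[ 0.54974439 -0.07297129  0.43123199]
wrist white [262. 132.] [ 0.5655 -0.1458  0.169   0.1274] long 86.2 z 0.0143
wrist white [286.  95.] [ 0.5422 -0.1687  0.0561  0.0142] long -4.7 z 0.0078
wrist brown [239. 207.] [ 0.604  -0.0382  0.0516  0.0494] long 83.0 z 0.0074
wrist brown [338. 205.] [ 0.4932 -0.0325  0.0527  0.0526] long -6.8 z 0.0074
top brown [131. 241.] [0.4258 0.3736 0.0985 0.0553] long -88.6 z 0.0116
top brown [162. 244.] [0.4179 0.2703 0.0632 0.0575] long -77.3 z 0.0113
top white [289. 207.] [ 0.5459 -0.1345  0.0662  0.0587] long 1.2 z 0.0137
```

View pics/w5.png

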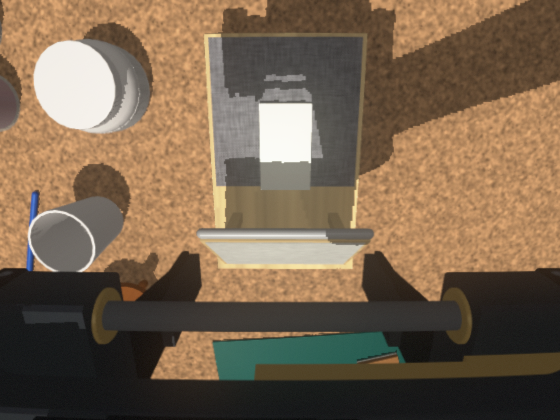

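The plaque lies white face up on the felt, pixel corners about (260,103) to (311,190). It tumbled cleanly. I locate it by height.

```bash
cat >> h.py <<'E'
def onfelt(name=None):
    s=r.sense(); T=ext("wrist"); a,d=vision.capture("wrist"); P=cloud("wrist",d,T)
    m=(P[...,2]>.0115)&(P[...,2]<.024)&(abs(P[...,0]-.55)<.085)&(P[...,1]<-.05)&(P[...,1]>-.27)
    m=cv2.morphologyEx(m.astype(np.uint8),cv2.MORPH_OPEN,np.ones((5,5)))
    k,l,st,c=cv2.connectedComponentsWithStats(m); i=1+st[1:,4].argmax()
    v,u=np.where(l==i); R=rect(pts("wrist",np.c_[u,v],z=.015,T=T)); print("tcp",s["tcp_pos"].round(4),"felt plaque",st[i],R.round(4),"meanRGB",a[l==i].mean(0).round())
    if name: save(name,a)
    return R
E
python3 - <<'E'
from h import *
R=onfelt(); yaw=R[4]+90 if R[4]+90>90 else R[4]+270
print(yaw,delta([R[0],R[1],.30],Rd(yaw)))
E
```

```text
tcp [ 0.5486 -0.0728  0.4245] felt plaque [ 253  104   54   87 4528] [ 5.47600e-01 -1.09700e-01  9.82000e-02  6.02000e-02  8.61364e+01] meanRGB [215. 214. 206.]
176.13638305664062 (array([ 36.8,  -1.9, 124.3]), array([ 0.17, -0.01, -0.01]))
```

```bash
python3 -m creep '[[1,20,-1,30,0,0,0],[1,37,-2,65,0,0,0],[1,37,-2,105,0,0,0],[1,37,-2,145,0,0,0],[1,37,-2,185,0,0,0],[1,37,-2,215,0,0,0],[1,37,-2,228,0,0,0],[1,37,-2,228,0,0,0]]'
python3 -m creep '[[1,0,0,0,0,0,0],[1,0,0,0,0,0,0]]'
python3 -c "
from h import *
print(r.sense()['tcp_pos'],delta([.5476,-.1097,.191],Rd(176.1)))"
```

```text
time_s: 14.68
tcp_pos: [0.5464, -0.11, 0.1927]
ee_rot: [[-0.068, -0.998, -0.011], [-0.998, 0.068, -0.0], [0.001, 0.011, -1.0]]
wrist_force: [-0.4, -0.2, 0.5]
gripper_width: 1.001
gripper_force: 0.0
time_s: 14.85
tcp_pos: [0.549, -0.1098, 0.1985]
ee_rot: [[-0.067, -0.998, 0.001], [-0.998, 0.067, -0.0], [0.0, -0.001, -1.0]]
wrist_force: [-0.3, -0.3, -0.1]
gripper_width: 1.001
gripper_force: 0.0
[ 0.54901537 -0.10981146  0.19845914] (array([-0. ,  1.4,  7.5]), array([-0.08, -0.01,  0.07]))
```

```bash
python3 -m creep '[[1,0,0,4,0,0,0],[1,0,1,8,0,0,0],[0.6,0,1,8,0,0,0],[0.3,0,1,8,0,0,0],[0.2,0,1,8,0,0,0],[0.2,0,1,8,0,0,0],[0.2,0,1,8,0,0,0],[0.2,0,1,8,0,0,0]]'
python3 -m creep '[[0.2,0,0,-10,0,0,0],[0.2,0,0,-40,0,0,0],[0.2,0,0,-80,0,0,0],[0.2,0,0,-120,0,0,0],[0.2,0,0,-160,0,0,0],[0.2,0,0,-195,0,0,0],[0.2,0,0,-220,0,0,0],[0.2,0,0,-225,0,0,0]]'
python3 -m creep '[[0.2,-25,-2,0,0,0,0],[0.2,-60,-4,0,0,0,0],[0.2,-100,-6,0,0,0,0],[0.2,-140,-9,0,0,0,0],[0.2,-180,-11,0,0,0,0],[0.2,-220,-14,0,0,0,0],[0.2,-258,-16,0,0,0,0],[0.2,-280,-18,0,0,0,0]]'
python3 -m creep '[[0.2,-35,-2,20,0,0,0],[0.2,-65,-4,50,0,0,0],[0.2,-87,-5,90,0,0,0],[0.2,-87,-5,130,0,0,0],[0.2,-87,-5,165,0,0,0],[0.2,-87,-5,195,0,0,0],[0.2,-87,-5,205,0,0,0],[0.2,-87,-5,205,0,0,0]]'
python3 -m creep '[[0.2,0,0,0,0,0,0],[0.2,0,0,0,0,0,0]]'
```

```text
time_s: 15.52
tcp_pos: [0.5475, -0.1098, 0.19]
ee_rot: [[-0.067, -0.998, 0.0], [-0.998, 0.067, -0.0], [-0.0, -0.0, -1.0]]
wrist_force: [-0.6, 0.1, 1.4]
gripper_width: 0.685
gripper_force: 30.0
time_s: 16.18
tcp_pos: [0.5477, -0.11, 0.4216]
ee_rot: [[-0.067, -0.998, 0.012], [-0.998, 0.067, -0.001], [-0.0, -0.012, -1.0]]
wrist_force: [0.6, -0.6, -0.1]
gripper_width: 0.686
gripper_force: 30.0
time_s: 16.85
tcp_pos: [0.584, 0.1718, 0.4141]
ee_rot: [[-0.065, -0.998, -0.001], [-0.998, 0.065, 0.0], [-0.0, 0.001, -1.0]]
wrist_force: [-0.2, 0.2, -0.5]
gripper_width: 0.682
gripper_force: 30.0
time_s: 17.52
tcp_pos: [0.5941, 0.2542, 0.2062]
ee_rot: [[-0.068, -0.998, -0.006], [-0.998, 0.068, -0.004], [0.005, 0.006, -1.0]]
wrist_force: [-0.2, -0.7, 0.3]
gripper_width: 0.687
gripper_force: 30.0
time_s: 17.68
tcp_pos: [0.5961, 0.2553, 0.2124]
ee_rot: [[-0.067, -0.998, 0.004], [-0.998, 0.067, 0.002], [-0.003, -0.004, -1.0]]
wrist_force: [0.5, -0.2, 0.4]
gripper_width: 0.686
gripper_force: 30.0
```

```bash
python3 -m creep '[[0.2,0,0,10,0,0,0],[0.2,0,0,19,0,0,0],[0.2,0,0,24,0,0,0],[0.2,0,0,24,0,0,0],[0.2,0,0,24,0,0,0],[0.6,0,0,24,0,0,0],[1,0,0,24,0,0,0],[1,0,0,24,0,0,0]]'
python3 -m creep '[[1,0,0,0,0,0,0],[1,0,0,-30,0,0,0],[1,0,0,-70,0,0,0],[1,3,40,-110,0,0,-5],[1,6,80,-115,0,0,-10],[1,9,120,-115,0,0,-15],[1,12,155,-115,0,0,-15.3],[1,12,173,-115,0,0,-15.3]]'
python3 -m creep '[[1,0,0,0,0,0,0],[1,0,0,0,0,0,0]]'
python3 - <<'E'
from h import *
s=r.sense(); print(s["tcp_pos"])
plaques(region=(.33,.67,.15,.48)); plaques("top",region=(.33,.67,.16,.48)); plaques("top",white=True,region=(.33,.67,.16,.48),name="t2")
print(Ro.from_matrix(s["ee_rot"]).as_matrix().round(3).tolist())
E
```

```text
time_s: 18.35
tcp_pos: [0.595, 0.2548, 0.1857]
ee_rot: [[-0.067, -0.998, -0.0], [-0.998, 0.067, -0.0], [0.0, 0.0, -1.0]]
wrist_force: [-3.0, 0.5, 3.2]
gripper_width: 0.832
gripper_force: 1.5
time_s: 19.02
tcp_pos: [0.4181, 0.2531, 0.3009]
ee_rot: [[0.199, -0.98, -0.002], [-0.98, -0.199, -0.0], [-0.0, 0.002, -1.0]]
wrist_force: [-0.1, 1.0, -0.6]
gripper_width: 0.999
gripper_force: 0.0
time_s: 19.18
tcp_pos: [0.4209, 0.2547, 0.3013]
ee_rot: [[0.2, -0.98, 0.001], [-0.98, -0.2, 0.001], [-0.001, -0.001, -1.0]]
wrist_force: [0.6, -0.4, -0.0]
gripper_width: 0.999
gripper_force: 0.0
[0.42090933 0.25466455 0.3012901 ]
wrist brown [284. 200.] [0.4225 0.2538 0.0996 0.0596] long -78.3 z 0.0132
wrist brown [262. 291.] [0.4272 0.3313 0.0624 0.0268] long 11.7 z 0.0131
wrist brown [246. 349.] [0.4258 0.4026 0.0665 0.0456] long 11.6 z 0.0131
top brown [174. 242.] [0.4248 0.2345 0.0614 0.0583] long -79.2 z 0.0112
top white [171. 190.] [0.594  0.2534 0.0963 0.0604] long 86.3 z 0.0114
[[0.2, -0.98, 0.001], [-0.98, -0.2, 0.001], [-0.001, -0.001, -1.0]]
```

View pics/t2.png

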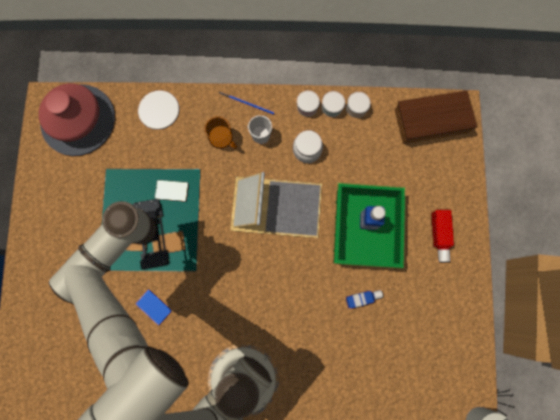

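The top view shows plaque C white face up on the mat at (171,190) and the bottle upright in the crate at (374,217). Nothing else has moved. Next is plaque A.

```bash
python3 -m creep '[[1,1,-1,35,0,0,0],[1,1,-1,70,0,0,0],[1,1,-1,98,0,0,0],[1,1,-1,110,0,0,0],[1,1,-1,114,0,0,0],[1,1,-1,114,0,0,0],[1,1,-1,114,0,0,0],[1,1,-1,114,0,0,0]]'
python3 -m creep '[[0.6,0,0,0,0,0,0],[0.3,0,0,0,0,0,0],[0.2,0,0,0,0,0,0],[0.2,0,0,0,0,0,0],[0.2,0,0,0,0,0,0],[0.2,0,0,0,0,0,0]]'
python3 -m creep '[[0.2,0,0,-10,0,0,0],[0.2,0,0,-40,0,0,0],[0.2,0,0,-80,0,0,0],[0.2,0,0,-120,0,0,2],[0.2,0,0,-160,0,0,7],[0.2,0,0,-195,0,0,11],[0.2,0,0,-220,0,0,15.2],[0.2,0,0,-233,0,0,15.2]]'
python3 -m creep '[[0.2,0,0,0,0,0,0],[0.2,0,0,0,0,0,0]]'
python3 - <<'E'
from h import *
s=r.sense(); print(s["tcp_pos"]); T=ext("wrist"); a,d=vision.capture("wrist"); P=cloud("wrist",d,T); c=s["tcp_pos"]
H=P[(P[...,2]>c[2]-.19)&(abs(P[...,0]-c[0])<.025)&(P[...,2]<c[2]-.15)]; print("held",len(H),np.percentile(H,[1,50,99],axis=0).round(4).tolist())
print(delta([.549,-.0694,.42],Rd(176.3)))
E
```

```text
time_s: 20.0
tcp_pos: [0.4238, 0.2539, 0.1864]
ee_rot: [[0.197, -0.98, 0.0], [-0.98, -0.197, 0.0], [-0.0, -0.0, -1.0]]
wrist_force: [0.2, 0.4, -0.5]
gripper_width: 1.0
gripper_force: 0.0
time_s: 20.5
tcp_pos: [0.4229, 0.2538, 0.1868]
ee_rot: [[0.198, -0.98, 0.0], [-0.98, -0.198, 0.0], [-0.0, -0.0, -1.0]]
wrist_force: [-0.7, 0.0, -0.4]
gripper_width: 0.685
gripper_force: 30.0
time_s: 21.17
tcp_pos: [0.4229, 0.2537, 0.424]
ee_rot: [[-0.068, -0.998, 0.005], [-0.998, 0.068, 0.005], [-0.005, -0.005, -1.0]]
wrist_force: [0.6, -0.2, -1.0]
gripper_width: 0.684
gripper_force: 30.0
time_s: 21.33
tcp_pos: [0.4225, 0.2535, 0.4197]
ee_rot: [[-0.066, -0.998, -0.0], [-0.998, 0.066, 0.001], [-0.001, 0.0, -1.0]]
wrist_force: [-0.1, -0.2, -0.6]
gripper_width: 0.683
gripper_force: 30.0
[0.42248301 0.25352332 0.41967265]
held 14501 [[0.398, 0.204, 0.242], [0.4225, 0.2387, 0.2461], [0.447, 0.3031, 0.2474]]
(array([ 313.8, -147.5,   -1.4]), array([ 0.11, -0.06, -0.07]))
```

```bash
python3 -m creep '[[0.2,20,-10,0,0,0,0],[0.2,55,-26,0,0,0,0],[0.2,92,-43,0,0,0,0],[0.2,130,-61,0,0,0,0],[0.2,167,-79,0,0,0,0],[0.2,204,-96,0,0,0,0],[0.2,240,-113,0,0,0,0],[0.2,270,-127,0,0,0,0]]'
python3 -m creep '[[0.2,25,-12,10,0,0,0],[0.2,44,-20,35,0,0,0],[0.2,44,-20,65,0,0,0],[0.2,44,-20,88,0,0,0],[0.2,44,-20,94,0,0,0],[0.2,44,-20,94,0,0,0],[0.2,44,-20,94,0,0,0],[0.2,44,-20,94,0,0,0]]'
python3 -c "
from h import *
print(delta([.549,-.0694,.325],Rd(176.3)))"
```

```text
time_s: 22.05
tcp_pos: [0.5322, -0.0264, 0.4173]
ee_rot: [[-0.067, -0.998, -0.005], [-0.998, 0.067, -0.001], [0.001, 0.004, -1.0]]
wrist_force: [0.2, 0.5, 0.5]
gripper_width: 0.682
gripper_force: 30.0
time_s: 22.72
tcp_pos: [0.5496, -0.0689, 0.327]
ee_rot: [[-0.065, -0.998, 0.002], [-0.998, 0.065, -0.0], [0.0, -0.002, -1.0]]
wrist_force: [0.7, 0.7, 0.2]
gripper_width: 0.681
gripper_force: 30.0
(array([0.6, 0.5, 2. ]), array([-0.14, -0.  ,  0.  ]))
```

```bash
python3 -m creep '[[0.2,1,0,1,0,0,0],[1,1,0,1,0,0,0],[1,1,0,1,0,0,0],[1,1,0,1,0,0,0],[1,1,0,1,0,0,0],[1,1,0,1,0,0,0],[1,1,0,1,0,0,0],[1,1,0,-20,0,0,0]]'
python3 -m creep '[[1,0,0,-35,0,0,0],[1,0,0,-65,0,0,0],[1,0,0,-78,0,0,0],[1,0,0,-78,0,0,0],[1,0,0,-78,0,0,0],[1,0,0,-78,0,0,0]]'
python3 - <<'E'
from h import *
R=onfelt("w6"); yaw=R[4]+90 if R[4]+90>90 else R[4]+270
print(yaw,delta([R[0],R[1],.191],Rd(yaw)))
E
```

```text
time_s: 23.38
tcp_pos: [0.5477, -0.0702, 0.3421]
ee_rot: [[-0.067, -0.998, -0.009], [-0.998, 0.067, 0.0], [0.0, 0.009, -1.0]]
wrist_force: [0.4, 1.1, -0.6]
gripper_width: 0.991
gripper_force: 0.0
time_s: 23.88
tcp_pos: [0.5485, -0.0702, 0.4225]
ee_rot: [[-0.066, -0.998, -0.002], [-0.998, 0.066, 0.0], [-0.0, 0.002, -1.0]]
wrist_force: [0.1, 0.8, -0.2]
gripper_width: 0.998
gripper_force: 0.0
tcp [ 0.5485 -0.0702  0.4225] felt plaque [ 253   93   55   89 4723] [ 5.4630e-01 -1.1850e-01  9.8300e-02  6.0300e-02  8.6158e+01] meanRGB [220. 219. 211.]
176.15798950195312 (array([ 48.2,  -1.7, 231.1]), array([ 0.18, -0.01,  0.07]))
```

```bash
python3 -m creep '[[1,25,-1,30,0,0,0],[1,48,-2,65,0,0,0],[1,48,-2,105,0,0,0],[1,48,-2,145,0,0,0],[1,48,-2,185,0,0,0],[1,48,-2,215,0,0,0],[1,48,-2,228,0,0,0],[1,48,-2,231,0,0,0]]'
python3 -m creep '[[1,0,0,0,0,0,0],[0.8,0,0,0,0,0,0],[0.4,0,0,0,0,0,0],[0.2,0,0,0,0,0,0],[0.2,0,0,0,0,0,0],[0.2,0,0,0,0,0,0],[0.2,0,0,0,0,0,0],[0.2,0,0,0,0,0,0]]'
python3 -c "
from h import *
s=r.sense();print(s['tcp_pos'],s['gripper_width'],s['gripper_force'])"
```

```text
time_s: 24.6
tcp_pos: [0.5461, -0.1184, 0.1891]
ee_rot: [[-0.065, -0.998, -0.009], [-0.998, 0.065, -0.001], [0.001, 0.009, -1.0]]
wrist_force: [-0.5, 0.1, 1.3]
gripper_width: 1.001
gripper_force: 0.1
time_s: 25.27
tcp_pos: [0.5477, -0.1182, 0.1931]
ee_rot: [[-0.066, -0.998, 0.0], [-0.998, 0.066, 0.0], [-0.0, -0.0, -1.0]]
wrist_force: [-1.0, -0.1, 2.2]
gripper_width: 0.678
gripper_force: 30.0
[ 0.54772505 -0.11821984  0.19313075] 0.6783960895021096 30.000352263450623
```

```bash
python3 -m creep '[[0.2,0,0,-10,0,0,0],[0.2,0,0,-40,0,0,0],[0.2,0,0,-80,0,0,0],[0.2,0,0,-120,0,0,0],[0.2,0,0,-160,0,0,0],[0.2,0,0,-195,0,0,0],[0.2,0,0,-220,0,0,0],[0.2,0,0,-225,0,0,0]]'
python3 -m creep '[[0.2,-25,-1,0,0,0,0],[0.2,-60,-2,0,0,0,0],[0.2,-100,-3,0,0,0,0],[0.2,-140,-4,0,0,0,0],[0.2,-180,-6,0,0,0,0],[0.2,-220,-7,0,0,0,0],[0.2,-258,-8,0,0,0,0],[0.2,-280,-9,0,0,0,0]]'
python3 -m creep '[[0.2,-35,-1,0,0,0,0],[0.2,-75,-2,0,0,0,0],[0.2,-115,-3,0,0,0,0],[0.2,-155,-4,20,0,0,0],[0.2,-190,-5,50,0,0,0],[0.2,-215,-6,85,0,0,0],[0.2,-225,-6,120,0,0,0],[0.2,-225,-6,150,0,0,0]]'
python3 -m creep '[[0.2,0,0,30,0,0,0],[0.2,0,0,45,0,0,0],[0.2,0,0,50,0,0,0],[0.2,0,0,50,0,0,0],[0.2,0,0,50,0,0,0]]'
```

```text
time_s: 25.93
tcp_pos: [0.5481, -0.1185, 0.4246]
ee_rot: [[-0.065, -0.998, 0.012], [-0.998, 0.065, -0.001], [0.0, -0.012, -1.0]]
wrist_force: [0.7, 0.6, -0.1]
gripper_width: 0.678
gripper_force: 30.0
time_s: 26.6
tcp_pos: [0.5747, 0.1639, 0.4172]
ee_rot: [[-0.063, -0.998, -0.001], [-0.998, 0.063, 0.0], [-0.0, 0.001, -1.0]]
wrist_force: [1.5, -0.9, -0.7]
gripper_width: 0.683
gripper_force: 30.0
time_s: 27.27
tcp_pos: [0.5948, 0.3874, 0.2642]
ee_rot: [[-0.063, -0.998, -0.002], [-0.998, 0.063, -0.0], [0.0, 0.002, -1.0]]
wrist_force: [0.2, -0.1, -1.0]
gripper_width: 0.684
gripper_force: 30.0
time_s: 27.68
tcp_pos: [0.5962, 0.3849, 0.2187]
ee_rot: [[-0.065, -0.998, 0.001], [-0.998, 0.065, 0.001], [-0.001, -0.001, -1.0]]
wrist_force: [-0.1, -0.5, -0.4]
gripper_width: 0.681
gripper_force: 30.0
```

```bash
python3 -m creep '[[0.2,0,0,12,0,0,0],[0.2,0,0,22,0,0,0],[0.2,0,0,28,0,0,0],[0.2,0,0,28,0,0,0],[0.2,0,0,28,0,0,0],[0.6,0,0,28,0,0,0],[1,0,0,28,0,0,0],[1,0,0,28,0,0,0]]'
python3 -m creep '[[1,0,0,0,0,0,0],[1,0,0,-30,0,0,0],[1,0,0,-70,0,0,0],[1,5,40,-110,0,0,-5.1],[1,10,80,-115,0,0,-5.1],[1,16,120,-115,0,0,-5.1],[1,22,155,-115,0,0,-5.1],[1,22,169,-115,0,0,-5.1]]'
python3 -m creep '[[1,0,0,0,0,0,0],[1,0,0,0,0,0,0]]'
python3 - <<'E'
from h import *
s=r.sense(); print(s["tcp_pos"])
plaques(region=(.33,.52,.15,.48)); plaques("top",white=True,region=(.33,.67,.16,.48),name="t3")
R=Rd(181.4); print(delta([.4258,.3736,.1865],R))
E
```

```text
time_s: 28.35
tcp_pos: [0.5959, 0.3847, 0.1898]
ee_rot: [[-0.066, -0.998, 0.0], [-0.998, 0.066, 0.0], [-0.0, -0.0, -1.0]]
wrist_force: [-0.4, -0.6, 0.2]
gripper_width: 0.83
gripper_force: 0.0
time_s: 29.02
tcp_pos: [0.4219, 0.3722, 0.3055]
ee_rot: [[0.024, -1.0, -0.002], [-1.0, -0.024, -0.0], [0.0, 0.002, -1.0]]
wrist_force: [-0.3, -0.6, -0.4]
gripper_width: 0.995
gripper_force: 0.0
time_s: 29.18
tcp_pos: [0.4251, 0.3741, 0.3057]
ee_rot: [[0.025, -1.0, 0.001], [-1.0, -0.025, 0.001], [-0.001, -0.001, -1.0]]
wrist_force: [0.6, 0.2, 0.3]
gripper_width: 1.004
gripper_force: 0.0
[0.42510923 0.37408818 0.30568357]
wrist brown [281. 205.] [0.4262 0.3747 0.1002 0.0596] long 89.1 z 0.0132
top white [132. 190.] [0.5943 0.382  0.1    0.0604] long 86.7 z 0.0117
top white [172. 191.] [0.5922 0.2506 0.097  0.0611] long 86.0 z 0.0118
(array([  0.7,   0.8, 118.5]), array([-0.06,  0.05, -0.06]))
```

```bash
python3 -m creep '[[1,0,-1,35,0,0,2],[1,0,-1,70,0,0,2],[1,0,-1,100,0,0,2],[1,0,-1,114,0,0,2],[1,0,-1,119,0,0,2],[1,0,-1,119,0,0,2],[1,0,-1,119,0,0,2],[1,0,-1,119,0,0,2]]'
python3 -m creep '[[0.6,0,0,0,0,0,0],[0.3,0,0,0,0,0,0],[0.2,0,0,0,0,0,0],[0.2,0,0,0,0,0,0],[0.2,0,0,0,0,0,0],[0.2,0,0,0,0,0,0]]'
python3 -m creep '[[0.2,0,0,-10,0,0,0],[0.2,0,0,-40,0,0,0],[0.2,0,0,-80,0,0,0],[0.2,0,0,-120,0,0,1],[0.2,0,0,-160,0,0,2],[0.2,0,0,-195,0,0,3],[0.2,0,0,-220,0,0,3],[0.2,0,0,-233,0,0,3]]'
python3 -m creep '[[0.2,0,0,0,0,0,0],[0.2,0,0,0,0,0,0]]'
python3 - <<'E'
from h import *
s=r.sense(); print(s["tcp_pos"]); T=ext("wrist"); a,d=vision.capture("wrist"); P=cloud("wrist",d,T); c=s["tcp_pos"]
H=P[(P[...,2]>c[2]-.19)&(abs(P[...,0]-c[0])<.025)&(P[...,2]<c[2]-.15)]; print("held",len(H),np.percentile(H,[1,50,99],axis=0).round(4).tolist())
print(delta([.549,-.0694,.42],Rd(176.3)))
E
```

```text
time_s: 29.95
tcp_pos: [0.4276, 0.3731, 0.1857]
ee_rot: [[-0.014, -1.0, -0.002], [-1.0, 0.014, -0.003], [0.003, 0.002, -1.0]]
wrist_force: [-3.9, -3.4, 6.2]
gripper_width: 1.0
gripper_force: 3.3
time_s: 30.45
tcp_pos: [0.427, 0.3741, 0.1857]
ee_rot: [[-0.011, -1.0, 0.0], [-1.0, 0.011, 0.0], [-0.0, -0.0, -1.0]]
wrist_force: [1.0, -0.0, 2.8]
gripper_width: 0.683
gripper_force: 30.8
time_s: 31.12
tcp_pos: [0.4268, 0.3737, 0.4238]
ee_rot: [[-0.063, -0.998, 0.005], [-0.998, 0.063, 0.006], [-0.006, -0.004, -1.0]]
wrist_force: [-0.3, 0.5, -1.0]
gripper_width: 0.685
gripper_force: 30.0
time_s: 31.28
tcp_pos: [0.4264, 0.3735, 0.4191]
ee_rot: [[-0.064, -0.998, -0.0], [-0.998, 0.064, 0.001], [-0.001, 0.0, -1.0]]
wrist_force: [-0.7, -0.8, -0.4]
gripper_width: 0.682
gripper_force: 30.0
[0.42638377 0.37351834 0.41905111]
held 14596 [[0.4019, 0.3242, 0.2422], [0.4264, 0.3588, 0.2465], [0.4509, 0.4231, 0.2479]]
(array([ 434. , -150.8,   -2. ]), array([ 0.1 , -0.07,  0.02]))
```

```bash
python3 -m creep '[[0.2,20,-7,0,0,0,0],[0.2,55,-19,0,0,0,0],[0.2,92,-32,0,0,0,0],[0.2,130,-45,0,0,0,0],[0.2,167,-58,0,0,0,0],[0.2,204,-71,0,0,0,0],[0.2,240,-84,0,0,0,0],[0.2,275,-96,0,0,0,0]]'
python3 -m creep '[[0.2,37,-13,0,0,0,0],[0.2,75,-26,0,0,0,0],[0.2,112,-39,0,0,0,0],[0.2,142,-49,10,0,0,0],[0.2,159,-55,30,0,0,0],[0.2,159,-55,60,0,0,0],[0.2,159,-55,85,0,0,0],[0.2,159,-55,94,0,0,0]]'
python3 -m creep '[[0.2,0,0,0,0,0,0],[0.2,0,0,0,0,0,0],[0.2,0,0,0,0,0,0]]'
python3 -c "
from h import *
print(delta([.549,-.0694,.325],Rd(176.3)))"
```

```text
time_s: 32.0
tcp_pos: [0.5048, 0.0913, 0.4167]
ee_rot: [[-0.064, -0.998, -0.004], [-0.998, 0.064, -0.002], [0.002, 0.004, -1.0]]
wrist_force: [0.7, 0.7, -1.4]
gripper_width: 0.686
gripper_force: 30.0
time_s: 32.67
tcp_pos: [0.5478, -0.0697, 0.3187]
ee_rot: [[-0.066, -0.998, -0.012], [-0.998, 0.066, -0.0], [0.001, 0.012, -1.0]]
wrist_force: [-0.8, -0.3, -0.5]
gripper_width: 0.684
gripper_force: 30.0
time_s: 32.92
tcp_pos: [0.5504, -0.0685, 0.326]
ee_rot: [[-0.063, -0.998, 0.002], [-0.998, 0.063, -0.0], [0.0, -0.002, -1.0]]
wrist_force: [-0.2, 0.2, -0.4]
gripper_width: 0.683
gripper_force: 30.0
(array([0.9, 1.3, 1. ]), array([-0.13, -0.01,  0.1 ]))
```

```bash
python3 -m creep '[[0.2,1,1,1,0,0,0],[1,1,1,1,0,0,0],[1,1,1,1,0,0,0],[1,1,1,1,0,0,0],[1,1,1,1,0,0,0],[1,1,1,1,0,0,0],[1,1,1,1,0,0,0],[1,1,1,-20,0,0,0]]'
python3 -m creep '[[1,0,0,-35,0,0,0],[1,0,0,-65,0,0,0],[1,0,0,-78,0,0,0],[1,0,0,-78,0,0,0],[1,0,0,-78,0,0,0],[1,0,0,-78,0,0,0]]'
python3 - <<'E'
from h import *
R=onfelt("w7"); yaw=R[4]+90 if R[4]+90>90 else R[4]+270
print(yaw,delta([R[0],R[1],.191],Rd(yaw)))
E
```

```text
time_s: 33.58
tcp_pos: [0.5474, -0.0699, 0.341]
ee_rot: [[-0.065, -0.998, -0.009], [-0.998, 0.065, 0.0], [0.0, 0.009, -1.0]]
wrist_force: [0.5, 0.1, -0.8]
gripper_width: 0.99
gripper_force: 0.0
time_s: 34.08
tcp_pos: [0.5483, -0.0698, 0.4215]
ee_rot: [[-0.064, -0.998, -0.002], [-0.998, 0.064, 0.0], [-0.0, 0.002, -1.0]]
wrist_force: [0.3, 1.2, -0.7]
gripper_width: 0.996
gripper_force: 0.0
tcp [ 0.5483 -0.0698  0.4215] felt plaque [ 253  100   55   89 4706] [ 5.46400e-01 -1.10300e-01  9.91000e-02  6.03000e-02  8.62659e+01] meanRGB [213. 211. 203.]
176.26587677001953 (array([ 40.5,  -1.4, 230.2]), array([ 0.18, -0.01,  0.06]))
```

```bash
python3 -m creep '[[1,22,-1,30,0,0,0],[1,40,-1,65,0,0,0],[1,40,-1,105,0,0,0],[1,40,-1,145,0,0,0],[1,40,-1,185,0,0,0],[1,40,-1,215,0,0,0],[1,40,-1,229,0,0,0],[1,40,-1,232,0,0,0]]'
python3 -m creep '[[1,0,0,0,0,0,0],[0.8,0,0,0,0,0,0],[0.4,0,0,0,0,0,0],[0.2,0,0,0,0,0,0],[0.2,0,0,0,0,0,0],[0.2,0,0,0,0,0,0],[0.2,0,0,0,0,0,0],[0.2,0,0,0,0,0,0]]'
python3 -m creep '[[0.2,0,0,-10,0,0,0],[0.2,0,0,-40,0,0,0],[0.2,0,0,-80,0,0,0],[0.2,0,0,-120,0,0,0],[0.2,0,0,-160,0,0,0],[0.2,0,0,-195,0,0,0],[0.2,0,0,-220,0,0,0],[0.2,0,0,-225,0,0,0]]'
python3 -m creep '[[0.2,-25,8,0,0,0,0],[0.2,-60,20,0,0,0,0],[0.2,-95,32,0,0,0,0],[0.2,-131,44,0,0,0,0],[0.2,-168,57,0,0,0,0],[0.2,-205,69,0,0,0,0],[0.2,-240,81,0,0,0,0],[0.2,-270,91,0,0,0,0]]'
python3 -m creep '[[0.2,-35,12,0,0,0,0],[0.2,-70,24,0,0,0,0],[0.2,-105,36,0,0,0,0],[0.2,-135,46,20,0,0,0],[0.2,-152,52,50,0,0,0],[0.2,-152,52,85,0,0,0],[0.2,-152,52,120,0,0,0],[0.2,-152,52,150,0,0,0]]'
python3 -m creep '[[0.2,0,0,30,0,0,0],[0.2,0,0,45,0,0,0],[0.2,0,0,50,0,0,0],[0.2,0,0,50,0,0,0],[0.2,0,0,50,0,0,0]]'
```

```text
time_s: 34.8
tcp_pos: [0.5448, -0.11, 0.1889]
ee_rot: [[-0.063, -0.998, -0.012], [-0.998, 0.063, -0.001], [0.002, 0.012, -1.0]]
wrist_force: [-12.8, 3.2, 27.3]
gripper_width: 0.999
gripper_force: 13.7
time_s: 35.47
tcp_pos: [0.547, -0.1099, 0.1906]
ee_rot: [[-0.064, -0.998, -0.0], [-0.998, 0.064, 0.0], [-0.0, 0.0, -1.0]]
wrist_force: [0.1, 0.3, -0.2]
gripper_width: 0.682
gripper_force: 30.0
time_s: 36.13
tcp_pos: [0.5474, -0.1101, 0.4227]
ee_rot: [[-0.063, -0.998, 0.012], [-0.998, 0.063, -0.001], [0.0, -0.012, -1.0]]
wrist_force: [0.6, -0.3, -0.0]
gripper_width: 0.688
gripper_force: 30.0
time_s: 36.8
tcp_pos: [0.4722, 0.1672, 0.4158]
ee_rot: [[-0.063, -0.998, -0.0], [-0.998, 0.063, 0.0], [-0.0, 0.0, -1.0]]
wrist_force: [0.9, -0.1, -0.3]
gripper_width: 0.681
gripper_force: 30.0
time_s: 37.47
tcp_pos: [0.4303, 0.3202, 0.2636]
ee_rot: [[-0.063, -0.998, -0.002], [-0.998, 0.063, -0.001], [0.001, 0.002, -1.0]]
wrist_force: [0.3, 0.2, -0.3]
gripper_width: 0.684
gripper_force: 30.0
time_s: 37.88
tcp_pos: [0.4316, 0.3207, 0.2165]
ee_rot: [[-0.063, -0.998, 0.001], [-0.998, 0.063, 0.001], [-0.001, -0.001, -1.0]]
wrist_force: [-0.1, 0.3, -1.2]
gripper_width: 0.684
gripper_force: 30.0
```

Held. The place height is .1906 − .003 ≈ .1878, so I go down 28 mm, release, and retreat up and away from the mat for the last check.

```bash
python3 -m creep '[[0.2,0,0,12,0,0,0],[0.2,0,0,22,0,0,0],[0.2,0,0,28,0,0,0],[0.2,0,0,28,0,0,0],[0.2,0,0,28,0,0,0],[0.6,0,0,28,0,0,0],[1,0,0,28,0,0,0],[1,0,0,28,0,0,0]]'
python3 -m creep '[[1,0,0,0,0,0,0],[1,0,0,-30,0,0,0],[1,0,0,-70,0,0,0],[1,0,0,-110,0,0,0],[1,0,0,-150,0,0,0],[1,0,0,-190,0,0,0],[1,0,0,-225,0,0,0],[1,0,0,-240,0,0,0]]'
python3 -m creep '[[1,40,0,0,0,0,0],[1,80,0,0,0,0,0],[1,120,0,0,0,0,0],[1,160,0,0,0,0,0],[1,200,0,0,0,0,0],[1,240,0,0,0,0,0],[1,270,0,0,0,0,0],[1,280,0,0,0,0,0]]'
python3 - <<'E'
from h import *
plaques("top",white=True,region=(.33,.67,.16,.48),name="t4"); plaques("top",region=(.33,.67,.16,.48)); lean()
E
```

```text
time_s: 38.55
tcp_pos: [0.4314, 0.3205, 0.1882]
ee_rot: [[-0.064, -0.998, 0.001], [-0.998, 0.064, 0.001], [-0.001, -0.0, -1.0]]
wrist_force: [0.1, 0.7, 0.7]
gripper_width: 0.83
gripper_force: 0.0
time_s: 39.22
tcp_pos: [0.4316, 0.3204, 0.434]
ee_rot: [[-0.063, -0.998, 0.007], [-0.998, 0.063, 0.007], [-0.007, -0.007, -1.0]]
wrist_force: [0.7, 0.5, 0.1]
gripper_width: 1.002
gripper_force: 0.0
time_s: 39.88
tcp_pos: [0.4121, 0.0379, 0.428]
ee_rot: [[-0.067, -0.998, -0.0], [-0.998, 0.067, 0.0], [0.0, 0.0, -1.0]]
wrist_force: [-0.2, 1.0, -0.8]
gripper_width: 1.0
gripper_force: 0.0
top white [133. 190.] [0.5945 0.3819 0.101  0.0604] long 86.7 z 0.0115
top white [181. 196.] [0.5742 0.2166 0.0997 0.0599] long 86.3 z 0.0116
side 0.07 9 [[0.509, -0.371], [0.517, -0.366], [0.529, -0.362]]
side 0.09 45 [[0.505, -0.369], [0.518, -0.365], [0.53, -0.361]]
side 0.11 81 [[0.5, -0.393], [0.518, -0.367], [0.531, -0.362]]
side 0.13 26 [[0.495, -0.383], [0.509, -0.374], [0.523, -0.366]]
top 0.09 27 [[0.478, -0.403], [0.489, -0.366], [0.524, -0.364]]
top 0.11 142 [[0.479, -0.413], [0.489, -0.376], [0.527, -0.366]]
top 0.13 18 [[0.486, -0.405], [0.489, -0.383], [0.504, -0.372]]
```

View pics/t4.png

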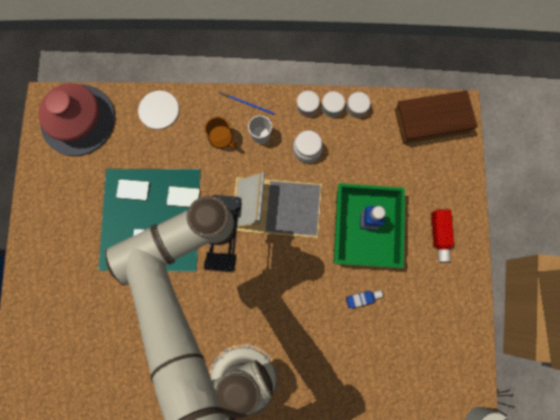

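Top view: two white plaques at (132,190) and (183,197); the second was knocked aside but is still well inside the mat. The bottle stands upright at (374,217). The arm hides the third plaque, so I check that one from the side.

Run:
```python
from h import *
plaques("side",white=True,region=(.33,.67,.16,.48)); plaques("side",region=(.33,.67,.16,.48)); print(r.sense()["wrist_force"])
```

```text
side white [231. 343.] [0.5741 0.2157 0.1028 0.0616] long 85.9 z 0.0126
side white [287. 392.] [0.4305 0.3204 0.1017 0.0589] long 85.9 z 0.0123
side white [208. 403.] [0.5939 0.3739 0.08   0.0611] long 86.3 z 0.0123
[0.26648086 0.56226698 0.64230606]
```

All three plaques lie white face up on the mat, flat (tops at about 12 mm) and apart from each other.

```bash
python3 -c "
from station import r
print(r.finish_job())"
```

```text
the job is handed in; nothing more can be done
None
```

The job is handed in, with no verdict returned: all three plaques present were turned over the ramp's edge and lie white face up on the mat (one was knocked aside during the run but stayed well inside it), the bottle stands upright in its crate, and the mug, tub and cup look unmoved in the last picture.

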